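Fit and lock the spare flow meter on the test stand

TASK

Take the spare flow meter (the taller plate, with the sight tube and a small window near its foot) out of the rack and, without dropping it, slide it edgewise into the upright slot of the test stand until it is fully home, and let go of it. Then press the stand's sprung lever down until its catch clicks over and holds it down by itself, and only after that turn the stand's valve handle a quarter turn to open, in line with the pipe. Leave the other plate, the wrench and the mouse where they are.

Things in the scene. Friction and masses are not known exactly. Their poses are not given: they have to be found in the camera images.
- meter: Spare flow meter: flat white plastic plate 60 mm wide (x), 16 thick (y), 110 tall (z), 0.16 kg, upright in one of the rack's slots, either way round. Origin: centre of its underside. Sight tube and scale on both faces; a window through it, 28 mm wide, 14 to 32 mm above its underside, takes the stand's bolt. Grip across the 16 mm near its top.
- blank: Bystander: plain aluminium blanking plate 60 x 16 x 80 mm tall (x, y, z), standing in the other slot of the rack. Origin at the centre of its underside.
- rack: Fixed grey plastic rack, 96 (x) x 150 (y) mm, base 8 mm thick, origin at the centre of its underside on the table. Two upright slots for plates, centred at y = +40 and -40 mm, floor 8 mm up, walls 22 mm high with a flared rim to 37 mm above the table; plate widths lie along x.
- slot (a point): Centre of the stand's slot floor, 10 mm above the table; axes = the stand's. Slot opens upwards, inside 65 mm (x) by 20 mm (y), walls 35 mm high, flared mouth to 42 mm above the floor. A seated meter has its underside here, width along x. Base plate 100 (x) by 385 mm (y): valve at the -y end, lever at +y. The lever drives a bolt through the +y wall into the meter's window, if the meter is home.
- lever_hinge (a point): Centre of the lever's horizontal hinge, 45 mm along +y of the slot point and 34 mm above the table, axis along the stand's x. The lever runs from here along the stand's +y.
- lever_pad (a point): Point on top of the black press paddle at the lever's end, 115 mm from the hinge; moves with the lever. The paddle is 40 mm (x) wide and reaches from 90 to 145 mm from the hinge. As found it is about 96 mm above the table, the lever sloping up at 30 degrees; fully down about 35 mm above the table. Press straight down.
- lever (a joint): Lever angle: 0 = up as found, 0.56 = hard stop down. A spring pushes it up (3 N at the paddle when up, 9 N when down). From about 0.52 the catch hooks over the lever's side pin, and let go it rests at 0.48 to 0.52; else it springs back to 0. The catch stands 30 mm to the stand's +x of the lever, 60 to 80 mm from the hinge, 58 mm high: keep off it.
- valve_axis (a point): Centre of the ball valve's handle on its vertical turning axis, 105 mm along -y of the slot point, 56 mm above the table; axes as the stand. The pipe runs along the stand's y below it (its top 35 mm above the table; the brass valve body, 36 x 44 mm, 44 mm).
- valve_grip (a point): Centre of the black sleeve on the valve handle, 58 mm from the turning axis, 56 mm above the table. Sleeve 50 mm long, 20 mm wide, 16 mm high. The handle's tip is 83 mm from the axis.
- valve (a joint): Turn of the valve handle, counter-clockwise from above: 0 = shut, handle towards the stand's -x across the pipe; 1.57 = fully open (stop), handle along the pipe to the stand's -y. It stays where it is left; about 2 N at the sleeve turns it.
- wrench: Bystander: steel wrench 150 mm long lying on the bench beyond the stand.
- mouse: Bystander: black computer mouse, 100 x 58 x 34 mm, on the bench beyond the stand.

How it is judged:
On the way, in this order (a step that is already met when the one before it is completed fails the run):
1. the flow meter stands fully home in the stand's slot, let go, while the lever is still up (z of meter in the frame of slot below 0.005 m and horizontal distance between meter and slot below 0.008 m and angle between meter's own z axis and vertical below 0.1 rad and angle between the x axis of meter and the x axis of slot, either way round below 0.15 rad and contact force between the fingers and meter below 0.2 N and value of joint lever below 0.15 rad), for 0.1 s.
2. the lever is held down by its catch with the robot off it (value of joint lever above 0.44 rad and contact force between each of the arm, the fingers and lever below 0.1 N), for 0.2 s.
3. the valve handle is turned in line with the pipe (value of joint valve above 1.4 rad), for 0.1 s.
At the end, for the whole second after the job is handed in: The flow meter stands at rest in the stand's slot, its underside within 5 mm of the slot floor and 8 mm of its centre, upright within 0.1 rad and in line with the slot; the lever is held down by its catch (joint above 0.44); the valve is open (joint above 1.4 of 1.57) (z of meter in the frame of slot below 0.005 m and horizontal distance between meter and slot below 0.008 m and angle between meter's own z axis and vertical below 0.1 rad and angle between the x axis of meter and the x axis of slot, either way round below 0.15 rad and linear speed of meter below 0.02 m/s and value of joint lever above 0.44 rad and value of joint valve above 1.4 rad); the robot touches nothing.
It fails at once if the flow meter is dropped (falls faster than 0.5 m/s out of the gripper) (linear speed of meter above 0.5 m/s and contact force between the fingers and meter below 0.1 N).
It fails at once if the valve is opened before the lever is down (value of joint valve above 0.7 rad and value of joint lever below 0.4 rad).
It fails at once if the blanking plate is taken away or knocked over (distance of blank from where it was at the start of the episode above 0.03 m).
It fails at once if the wrench is moved (distance of wrench from where it was at the start of the episode above 0.03 m).
It fails at once if the mouse is moved (distance of mouse from where it was at the start of the episode above 0.03 m).
It also fails if it takes over 58 s, if anything falls off the work surface, if the arm or the gripper's body presses on something with over 40 N, if the wrist force passes 120 N, or if a joint passes its speed limit or range.

ROBOT

A 6-joint arm with a two-finger parallel gripper is mounted at the origin on the work surface. World frame = base frame: x ahead of the robot, y to its left, z up, the work surface at z = 0. Lengths are in m, angles in rad, forces in N, time in s.
With the tool pointing down it reaches from about 0.25 to 0.8 m from the base axis. Payload 3.9 kg.
Tool frame: the origin (TCP) lies midway between the tips of the shut fingers; the grasp point (between the pads) lies 19 mm behind it; z points along the fingers, y is the line along which they close (so a half turn about z gives the same grasp; the last joint's range is limited). The gripper opens to 85 mm and grips with 20 to 120 N. Pads are 22 mm wide; open, the fingers measure 114 mm over their backs; the gripper's body (76 mm by 85 mm) begins 54 mm behind the grasp point. The pads swing forward as they close: fully open they stand 13 mm farther back than shut.
Start: joints at [1.155, 0.26, -0.138, 1.173, 0, 1.571], TCP at [0.212, 0.48, 0.202] pointing down, gripper open.
Joint ranges: [-2.78, 2.78], [-0.83, 1.72], [-1.28, 1.37], [-1.9, 2.12], [-1.57, 1.48], [-3.14, 3.14]. Speed limits (rad/s): [2.57, 2.57, 3.14, 3.14, 3.14, 3.14].

INTERFACE

Orientations are given as [roll, pitch, yaw] about the fixed x, y, z axes, in that order (R = Rz(yaw) Ry(pitch) Rx(roll)).
In Python, from plant import env, optics gives the robot as it stands.
- The arm moves only by the tool step_arm, never from a script. Its argument "moves" is one flat list of numbers, 7 for each row, row after row: the shift along the tool's x, y, z in mm, then the turn, a rotation vector about the tool's x, y, z in degrees, then the opening, from 0 (shut) to 1 (fully open). A call has 1 to 8 rows; each row shifts and turns the commanded pose from where the row before left it, along the tool's axes as they then stand; what a row does not reach is not made up. A row lasts 1/10 s, in which the tool goes at most 50 mm and 8.59 degrees, less where a joint would pass 70% of its speed; a pose out of reach is approached as far as the arm can. A call with a gripper value outside its range is refused whole. The fingers move at their own pace and stop on an object; "squeeze" is the grip in N (left out, the last holds). Time passes only in rows, so rows that do not move let the fingers close. It gives the time, the measured TCP pose, the force, the opening and the grip force at its end, in the units of the state.
- env.observe(): the state, without advancing time (a new reading comes with each control period).
- optics.grab_frame(name): name is "scene" or "top" or "wrist"; returns the picture (400x640x3 uint8, red, green, blue); there is no depth.
- optics.camera_model(name): a dict with "intrinsics" (3x3 intrinsics, pixels), "dist_coeffs" ([k1, k2, p1, p2, k3] as OpenCV has them; the pictures are not rectified), "cam_to_world" (4x4, takes a point from camera to world coordinates). Camera axes: x right, y up, looking along -z (the intrinsics and any distortion apply to the point x, -y, -z); pixel columns grow to the right and rows downward; lengths in m; the calibration is good to about 2 mm. A picture is of the moment at which its call begins: read the wrist's pose just before it. camera_model takes no time and is no camera call; for the wrist camera it gives the pose at the moment of the call.
- env.hand_in(): hands the job in; it is judged then, once.
The state is a dict: "clock": time; "joint_positions": joint angles; "joint_vel": joint speeds; "joint_torque": joint torques, N m; "ee_pos": TCP position; "tcp_rot": TCP orientation; "contact_force": force on the tool from outside, world axes, zero at the start; "ft_torque": the same for the moment, N m; "width": opening from 0.0 (shut) to 1.0 (fully open); "gripper_force": force on a finger pad.
Only numpy, scipy, OpenCV 4.12 (cv2) and the standard library are available. Lean on these libraries where they do the work, as an engineer would, in place of code of your own. Each camera call takes 0.05 s, during which the arm holds its last target. There are 200 camera calls.

## Working session

There is one attempt and no reset: what is moved stays moved. The work goes in short steps, Python scripts to look and compute and a tool call to move; the robot and the scene stay as the last step left them, time stands still between calls to the robot, and variables do not carry over. Pictures are saved under pics/ and viewed, at most 10 in all, crops included, and the job is handed in when it is done.

Besides the shell and the picture viewer there is one more tool, called after "Call:" as a command line: name --argument value ..., lists and objects as JSON in quotes. step_arm: Moves the arm, as the interface text tells. Its arguments: {"type":"object","properties":{"moves":{"type":"array"},"squeeze":{"type":"number"}},"required":["moves"]}

```bash
mkdir -p pics; ls; cat > h.py <<'E'
import numpy as np, cv2
from plant import env, optics
def grab(n,f):
    m=optics.camera_model(n); im=optics.grab_frame(n); cv2.imwrite(f,im[:,:,::-1]); return m,im
def ray(m,uv):
    K=np.array(m["intrinsics"]);d=np.array(m["dist_coeffs"]);T=np.array(m["cam_to_world"])
    p=cv2.undistortPoints(np.array(uv,float).reshape(-1,1,2),K,d).reshape(-1,2)
    r=np.c_[p[:,0],-p[:,1],-np.ones(len(p))]@T[:3,:3].T
    return T[:3,3],r
def onz(m,uv,z):
    o,r=ray(m,uv); z=np.broadcast_to(z,len(r)); return o+r*((z-o[2])/r[:,2])[:,None]
def proj(m,P):
    K=np.array(m["intrinsics"]);d=np.array(m["dist_coeffs"]);T=np.array(m["cam_to_world"])
    q=(np.array(P,float).reshape(-1,3)-T[:3,3])@T[:3,:3]; q[:,1:]*=-1
    return cv2.projectPoints(q,np.zeros(3),np.zeros(3),K,d)[0].reshape(-1,2)
E
python3 - <<'E'
from h import *
np.set_printoptions(precision=3,suppress=True)
print(env.observe())
for n in("scene","top"):
    m,_=grab(n,f"pics/{n}0.png"); print(m["cam_to_world"],m["intrinsics"])
E
```

```text
pics
{'clock': 0.0, 'joint_positions': array([ 1.155,  0.261, -0.139,  1.173,  0.   ,  1.571]), 'joint_vel': array([ 0.   ,  0.002,  0.001, -0.001,  0.002, -0.001]), 'joint_torque': array([ -0.002, -40.568,  25.392,   0.019,  -0.   ,   0.   ]), 'ee_pos': array([0.212, 0.48 , 0.201]), 'tcp_rot': array([-3.14 , -0.   ,  2.726]), 'contact_force': array([-0.596, -0.253, -0.501]), 'ft_torque': array([0.019, 0.023, 0.01 ]), 'gripper_force': 0.0, 'width': 1.003138659613917}
[[-0.613 -0.575  0.542  1.013]
 [ 0.79  -0.43   0.437  0.401]
 [-0.018  0.696  0.718  0.602]
 [ 0.     0.     0.     1.   ]] [[374.424   0.    322.453]
 [  0.    374.424 197.385]
 [  0.      0.      1.   ]]
[[ 0.184  0.963 -0.197  0.444]
 [-0.983  0.181 -0.038  0.061]
 [-0.001  0.201  0.98   0.951]
 [ 0.     0.     0.     1.   ]] [[419.257   0.    316.855]
 [  0.    419.257 196.93 ]
 [  0.      0.      1.   ]]
```

View pics/top0.png

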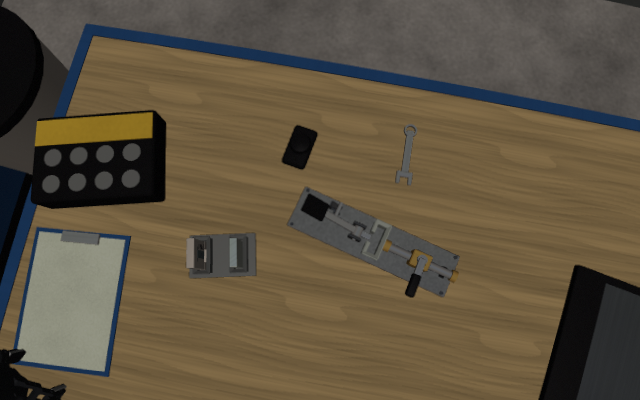

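View pics/scene0.png

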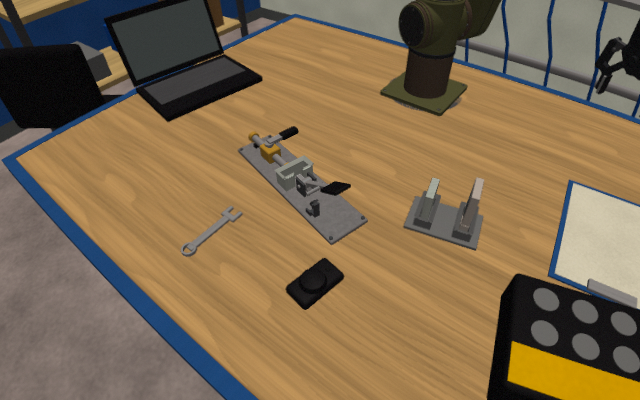

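The top view shows the rack at about (222,256), with the tall meter on its left at (198,253) and the blank at (238,253). The stand runs from the paddle (316,206) to the valve handle (412,285). I'll zoom in for the corners.

```bash
python3 - <<'E'
import cv2
im=cv2.imread("pics/top0.png")[180:305,180:470]
im=cv2.convertScaleAbs(im,alpha=1.5)
cv2.imwrite("pics/c.png",cv2.resize(im,(783,338),interpolation=cv2.INTER_CUBIC)) # x2.7
E
```

```text
(no output)
```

View pics/c.png

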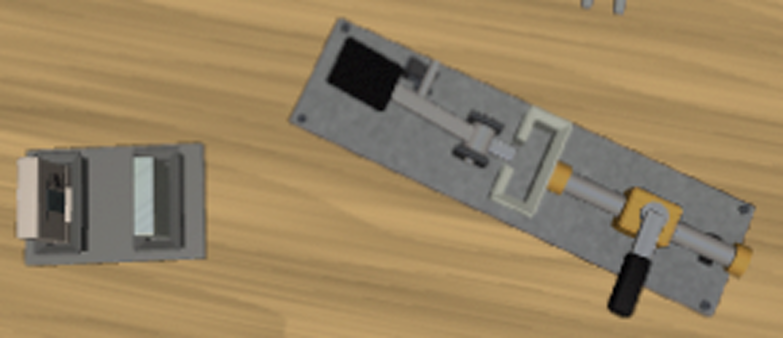

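```bash
cat > meas.py <<'E'
from h import *
np.set_printoptions(precision=4,suppress=True)
m=optics.camera_model("top")
f=lambda l:(np.array(l,float)+.5)/2.7-.5+180
S=onz(m,f([(340,17),(755,206),(713,317),(290,122)]),.010)
print("stand",S,"sides",[np.linalg.norm(S[i]-S[i-1]) for i in range(4)])
ym=(S[0]+S[3]-S[1]-S[2])[:2]; print("y dir",np.degrees(np.arctan2(ym[1],ym[0])), S.mean(0))
print("paddle,grip",onz(m,f([(366,73),(629,285),(650,212)]),[.098,.064,.064]))
print("slotmouth",onz(m,f([(533,106),(574,125),(532,217),(491,198)]),.052), onz(m,f([(533,106),(574,125),(532,217),(491,198)]),.052).mean(0))
R=onz(m,f([(26,150),(204,142),(207,258),(27,266)]),.008); print("rack",R,R.mean(0))
M=onz(m,f([(17,156),(40,156),(40,238),(17,238)]),.118); print("meter",M,M.mean(0))
B=onz(m,f([(134,156),(156,156),(156,236),(134,236)]),.088); print("blank",B.mean(0))
E
python3 meas.py
```

```text
stand [[ 0.6546  0.127   0.01  ]
 [ 0.56   -0.2425  0.01  ]
 [ 0.4642 -0.2196  0.01  ]
 [ 0.5583  0.1511  0.01  ]] sides [np.float64(0.09927056122875455), np.float64(0.381438860922082), np.float64(0.09854509060212298), np.float64(0.3824333462973019)]
y dir 75.69942621473969 [ 0.5593 -0.046   0.01  ]
paddle,grip [[ 0.5954  0.0929  0.098 ]
 [ 0.4755 -0.1359  0.064 ]
 [ 0.5339 -0.144   0.064 ]]
slotmouth [[ 0.6018 -0.0421  0.052 ]
 [ 0.5926 -0.0769  0.052 ]
 [ 0.5143 -0.0553  0.052 ]
 [ 0.5231 -0.021   0.052 ]] [ 0.558  -0.0489  0.052 ]
rack [[0.4939 0.3649 0.008 ]
 [0.5286 0.2187 0.008 ]
 [0.4354 0.1961 0.008 ]
 [0.4007 0.3411 0.008 ]] [0.4647 0.2802 0.008 ]
meter [[0.4826 0.3349 0.118 ]
 [0.4858 0.318  0.118 ]
 [0.4273 0.3037 0.118 ]
 [0.4241 0.3204 0.118 ]] [0.455  0.3193 0.118 ]
blank [0.4729 0.2409 0.088 ]
```

```bash
cat >> h.py <<'E'
def plan(xyz,yaw,n,w):
    "n equal rows from the present pose to xyz (m), tool down at yaw (deg)"
    from scipy.spatial.transform import Rotation as Q
    s=env.observe(); R=Q.from_euler("xyz",s["tcp_rot"]); G=Q.from_euler("xyz",[np.pi,0,np.radians(yaw)])
    v=(R.inv()*G).as_rotvec(); d=(np.array(xyz)-s["ee_pos"])*1000/n; out=[]
    for i in range(n):
        out.append(list(np.round(R.inv().apply(d),0))+list(np.round(np.degrees(v)/n,1))+[w]); R=R*Q.from_rotvec(v/n)
    print("err mm",s["ee_pos"],"rotvec deg",np.degrees(v)); [print(*[f"{a:g}" for a in r],sep=", ",end=",\n") for r in out]
E
python3 -c "
from h import *
plan([.455,.319,.18],193.7,8,.6)"
```

```text
err mm [0.21178159 0.47966068 0.20134292] rotvec deg [-9.73282009e-02 -3.38233526e-02 -3.75243168e+01]
-36, -6, 3, -0, -0, -4.7, 0.6,
-35, -9, 3, -0, -0, -4.7, 0.6,
-34, -12, 3, -0, -0, -4.7, 0.6,
-33, -15, 3, -0, -0, -4.7, 0.6,
-32, -17, 3, -0, -0, -4.7, 0.6,
-31, -20, 3, -0, -0, -4.7, 0.6,
-29, -22, 3, -0, -0, -4.7, 0.6,
-27, -25, 3, -0, -0, -4.7, 0.6,
```

Call:
step_arm --moves '[-36,-6,3,0,0,-4.7,0.6,-35,-9,3,0,0,-4.7,0.6,-34,-12,3,0,0,-4.7,0.6,-33,-15,3,0,0,-4.7,0.6,-32,-17,3,0,0,-4.7,0.6,-31,-20,3,0,0,-4.7,0.6,-29,-22,3,0,0,-4.7,0.6,-27,-25,3,0,0,-4.7,0.6]' --squeeze 50

```text
clock: 0.9
ee_pos: [0.4559, 0.3186, 0.1775]
tcp_rot: [-3.141, -0.001, -2.898]
contact_force: [1.3, 1.3, -0.4]
width: 0.599
gripper_force: 0.0
```

Call:
step_arm --moves '[0,0,0,0,0,0,0.6,0,0,0,0,0,0,0.6,0,0,0,0,0,0,0.6]'

```text
clock: 1.2
ee_pos: [0.4541, 0.32, 0.1779]
tcp_rot: [3.142, -0.001, -2.901]
contact_force: [-0.6, -0.3, 0.7]
width: 0.599
gripper_force: 0.0
```

```bash
python3 - <<'E'
from h import *
print(env.observe()["clock"]);plan([.455,.319,.18],193.7,1,.6)
m,im=grab("wrist","pics/w1.png"); print(m["cam_to_world"])
E
```

```text
1.2
err mm [0.45414799 0.31995761 0.17785188] rotvec deg [ 0.00186405 -0.06737169  0.08536377]
-1, -1, -2, 0, -0.1, 0.1, 0.6,
[[-2.36832088e-01 -9.31497668e-01 -2.76084511e-01  3.83696682e-01]
 [ 9.71550134e-01 -2.27345645e-01 -6.63648563e-02  3.01399062e-01]
 [-9.47902500e-04 -2.83947272e-01  9.58839428e-01  3.50524788e-01]
 [ 0.00000000e+00  0.00000000e+00  0.00000000e+00  1.00000000e+00]]
```

View pics/w1.png

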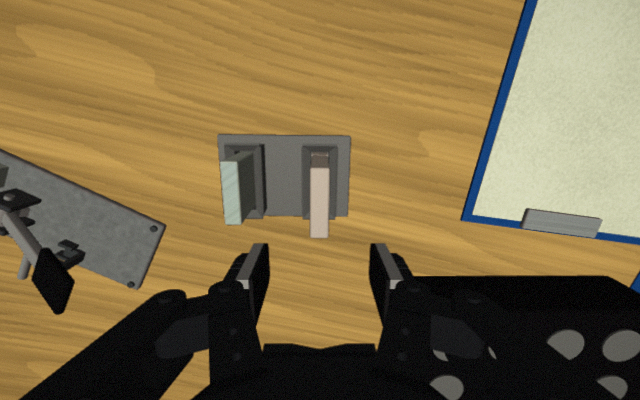

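The wrist view shows the meter's pinkish top face at columns 309–328, rows about 165–238. The fingers straddle it symmetrically enough, at columns 268 and 370.

```bash
python3 - <<'E'
from h import *
np.set_printoptions(precision=4,suppress=True)
m=optics.camera_model("wrist"); im=cv2.imread("pics/w1.png")
print(im[160:242:4,318].tolist()); print(im[200,304:334].tolist())
for p in [[(309.5,167),(328.5,167),(328,238),(310.5,238)]]:
    P=onz(m,p,.118); print(P,P.mean(0))
c=[.455,.319,.118]; a=np.radians(13.7); u=np.array([np.cos(a),np.sin(a),0]); v=np.array([-u[1],u[0],0])
print(proj(m,[c+s*.03*u+t*.008*v for s,t in((1,1),(1,-1),(-1,-1),(-1,1))]))
E
```

```text
[[79, 89, 96], [75, 86, 95], [141, 162, 174], [164, 182, 197], [161, 183, 195], [161, 181, 197], [163, 180, 197], [160, 181, 196], [158, 178, 195], [159, 177, 195], [160, 180, 194], [162, 181, 196], [162, 181, 197], [162, 181, 195], [157, 176, 191], [160, 180, 196], [161, 181, 195], [159, 175, 191], [157, 174, 191], [158, 175, 190], [69, 129, 162]]
[[70, 74, 73], [72, 76, 79], [70, 76, 77], [67, 74, 75], [74, 77, 78], [79, 86, 90], [119, 133, 147], [151, 171, 184], [163, 182, 197], [160, 181, 195], [160, 182, 197], [159, 178, 193], [159, 180, 192], [160, 180, 195], [160, 180, 194], [163, 181, 198], [164, 183, 197], [160, 180, 196], [162, 180, 196], [159, 177, 193], [161, 180, 193], [161, 179, 197], [161, 182, 196], [148, 167, 181], [123, 138, 156], [93, 102, 111], [81, 86, 85], [78, 80, 85], [76, 84, 85], [74, 83, 82]]
[[0.4252 0.304  0.118 ]
 [0.4217 0.3184 0.118 ]
 [0.48   0.3328 0.118 ]
 [0.4835 0.3186 0.118 ]] [0.4526 0.3185 0.118 ]
[[328.5719 240.6919]
 [309.528  240.6717]
 [308.9069 170.104 ]
 [329.3289 170.1224]]
```

```bash
python3 -c "
from h import *
plan([.453,.3188,.085],193.8,4,.6)"
```

```text
err mm [0.45405516 0.32021936 0.17803838] rotvec deg [ 0.00689295 -0.04327314  0.02571953]
0, -0, 23, 0, -0, 0, 0.6,
0, -0, 23, 0, -0, 0, 0.6,
0, -0, 23, 0, -0, 0, 0.6,
0, -0, 23, 0, -0, 0, 0.6,
```

Call:
step_arm --moves '[1,-1,23,0,0,0,0.6,0,0,23,0,0,0,0.6,0,0,23,0,0,0,0.6,0,0,20,0,0,0,0.6,0,0,4,0,0,0,0.6,0,0,0,0,0,0,0.6]'

```text
clock: 1.85
ee_pos: [0.4532, 0.3188, 0.0848]
tcp_rot: [-3.141, -0.001, -2.9]
contact_force: [-0.1, -0.5, -0.8]
width: 0.601
gripper_force: 0.0
```

Call:
step_arm --moves '[0,0,0,0,0,0,0,0,0,0,0,0,0,0,0,0,0,0,0,0,0,0,0,0,0,0,0,0,0,0,0,0,0,0,0,0,0,0,0,0,0,0]'

```text
clock: 2.45
ee_pos: [0.4552, 0.3193, 0.0865]
tcp_rot: [3.14, 0.002, -2.901]
contact_force: [-1.3, 0.2, 6.1]
width: 0.152
gripper_force: 48.9
```

Call:
step_arm --moves '[0,0,-5,0,0,0,0,0,0,-15,0,0,0,0,0,0,-15,0,0,0,0,0,0,-15,0,0,0,0,0,0,-20,0,0,0,0,0,0,-25,0,0,0,0,0,0,-20,0,0,0,0,0,0,0,0,0,0,0]'

```text
clock: 3.25
ee_pos: [0.4559, 0.3195, 0.2028]
tcp_rot: [3.14, 0.005, -2.901]
contact_force: [0.4, 0.6, -1.2]
width: 0.157
gripper_force: 49.2
```

```bash
python3 -c "
from h import *
a=np.radians(75.7);s=np.array([.559,-.048]);
plan([.559,-.048,.20],165.7,12,0)"
```

```text
err mm [0.45593123 0.31948347 0.20282347] rotvec deg [ 0.16596125  0.24837746 28.06753705]
-1, -32, 0, 0, 0, 2.3, 0,
-2, -32, 0, 0, 0, 2.3, 0,
-4, -32, 0, 0, 0, 2.3, 0,
-5, -31, 0, 0, 0, 2.3, 0,
-6, -31, 0, 0, 0, 2.3, 0,
-7, -31, 0, 0, 0, 2.3, 0,
-9, -31, 0, 0, 0, 2.3, 0,
-10, -30, 0, 0, 0, 2.3, 0,
-11, -30, 0, 0, 0, 2.3, 0,
-12, -29, 0, 0, 0, 2.3, 0,
-14, -29, 0, 0, 0, 2.3, 0,
-15, -28, 0, 0, 0, 2.3, 0,
```

```bash
python3 -c "
from h import *
plan([.576,.020,.212],165.7,10,0)"
```

```text
err mm [0.45593123 0.31948347 0.20282347] rotvec deg [ 0.16596125  0.24837746 28.06753705]
-5, -32, -1, 0, 0, 2.8, 0,
-6, -32, -1, 0, 0, 2.8, 0,
-8, -31, -1, 0, 0, 2.8, 0,
-9, -31, -1, 0, 0, 2.8, 0,
-11, -30, -1, 0, 0, 2.8, 0,
-12, -30, -1, 0, 0, 2.8, 0,
-14, -29, -1, 0, 0, 2.8, 0,
-15, -29, -1, 0, 0, 2.8, 0,
-16, -28, -1, 0, 0, 2.8, 0,
-18, -27, -1, 0, 0, 2.8, 0,
```

Call:
step_arm --moves '[-5,-32,-1,0,0,2.8,0,-6,-32,-1,0,0,2.8,0,-8,-31,-1,0,0,2.8,0,-9,-31,-1,0,0,2.8,0,-11,-30,-1,0,0,2.8,0]'

```text
clock: 3.75
ee_pos: [0.5147, 0.1677, 0.2035]
tcp_rot: [-3.141, -0.003, 3.136]
contact_force: [0.0, 0.0, -2.2]
width: 0.149
gripper_force: 49.3
```

Call:
step_arm --moves '[-12,-30,-1,0,0,2.8,0,-14,-29,-1,0,0,2.8,0,-15,-29,-1,0,0,2.8,0,-16,-28,-1,0,0,2.8,0,-18,-27,-1,0,0,2.8,0,0,0,0,0,0,0,0,0,0,0,0,0,0,0,0,0,0,0,0,0,0]'

```text
clock: 4.55
ee_pos: [0.5746, 0.0196, 0.2091]
tcp_rot: [-3.141, -0.002, 2.894]
contact_force: [0.0, 0.6, -2.0]
width: 0.157
gripper_force: 49.3
```

```bash
python3 - <<'E'
from h import *
plan([.576,.020,.212],165.7,1,0)
m,im=grab("wrist","pics/w2.png")
cv2.imwrite("pics/w2b.png",cv2.convertScaleAbs(cv2.imread("pics/w2.png"),alpha=1.3))
c=np.array([.559,-.048,.052]); a=np.radians(-14.3); u=np.array([np.cos(a),np.sin(a),0]); v=np.array([-u[1],u[0],0])
print(proj(m,[c+s*.0325*u+t*.01*v for s,t in((1,1),(1,-1),(-1,-1),(-1,1))]))
E
```

```text
err mm [0.57460973 0.01961134 0.20905738] rotvec deg [-0.01351899 -0.12678703  0.11484364]
-1, 1, -3, -0, -0.1, 0.1, 0,
[[268.88619578 208.42260752]
 [251.50998201 208.41285879]
 [247.72280918 151.63969402]
 [266.08505805 151.66852111]]
```

View pics/w2b.png

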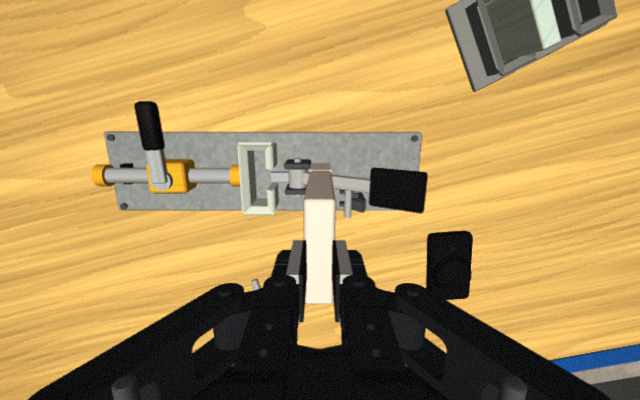

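The wrist view shows the slot rim at columns 238–276, rows 143–214. The meter's top face is at columns 305–333, rows 197–303, and its lower near edge is at row 165. I'll work out both positions in the tool frame.

```bash
python3 - <<'E'
from h import *
np.set_printoptions(precision=4,suppress=True)
m=optics.camera_model("wrist"); im=cv2.imread("pics/w2.png")
print("row178",im[178,232:282].sum(1)); print("col257",im[136:156,257].sum(1), im[204:220,257].sum(1)); print("col319",im[158:206:2,319].sum(1), im[296:310,319].sum(1))
a=np.radians(-14.3); u=np.array([np.cos(a),np.sin(a),0]); v=np.array([-u[1],u[0],0])
F=lambda P: np.c_[P@u,P@v]
s=env.observe()["ee_pos"]; print("tcp",F(s[None]))
P=onz(m,[(238,143),(276,143),(275,214),(240.5,214)],.052); print("rim",F(P),F(P).mean(0),P.mean(0))
for z in(.240,.242,.244): print("top",F(onz(m,[(305,197),(333,197),(319,303)],z)))
print("under -x",F(onz(m,[(308,165),(330,165)],.132)))
E
```

```text
row178 [374 382 380 389 385 374 388 433 482 464 435 422 429 434 435 421 375 250
 172 170 168 173 160 243 339 379 379 372 364 381 371 362 378 362 375 380
 375 364 374 414 440 436 443 437 446 447 452 439 451 458]
col257 [380 371 375 370 387 404 462 518 484 386 393 387 392 398 380 355 354 369
 383 368] [265 311 454 541 532 549 537 535 547 523 440 391 391 370 379 407]
col319 [371 362 365 255 257 270 380 256 253 258 256 271 256 279 278 261 275 267
 266 263 305 519 561 573] [561 557 565 554 562 566 555 469 423 432 417 397 396 404]
tcp [[0.552  0.1612]]
rim [[0.512  0.0719]
 [0.5119 0.113 ]
 [0.5931 0.1086]
 [0.5931 0.0686]] [0.5525 0.0905] [ 0.5578 -0.0487  0.052 ]
top [[0.5198 0.1527]
 [0.5198 0.1665]
 [0.58   0.1597]]
top [[0.5192 0.1528]
 [0.5192 0.1664]
 [0.5786 0.1597]]
top [[0.5187 0.1529]
 [0.5187 0.1663]
 [0.5772 0.1597]]
under -x [[0.5223 0.1504]
 [0.5222 0.1688]]
```

```bash
python3 - <<'E'
from h import *
from scipy.spatial.transform import Rotation as Q
m=optics.camera_model("wrist"); im=cv2.imread("pics/w2.png")
# base plate edges: wood/grey by saturation
s=cv2.cvtColor(im,cv2.COLOR_BGR2HSV)[:,:,1]
def fit(cols,r0,r1,flip):
    pts=[]
    for c in cols:
        k=s[r0:r1,c].astype(int); d=np.diff(k)*flip; j=d.argmax(); pts.append((c,r0+j+.5))
    P=onz(m,pts,.010)[:,:2]; vx,vy,_,_=cv2.fitLine(P.astype(np.float32),cv2.DIST_HUBER,0,1e-4,1e-4).ravel()
    print(np.degrees(np.arctan2(vy,vx))%180, P.mean(0))
fit(list(range(170,230))+list(range(285,410)),122,142,-1)
fit(list(range(135,230)),200,222,1)
fit(list(range(290,305))+list(range(375,415)),202,222,1)
print(np.degrees(env.observe()["tcp_rot"][2])-90)
P=onz(m,[(419,132),(424,212)],.010); d=P[1]-P[0]; print(np.degrees(np.arctan2(d[1],d[0])))
o=env.observe(); print(o["ee_pos"], np.degrees(o["tcp_rot"]))
E
```

```text
75.76563 [0.52054204 0.00729962]
75.750114 [ 0.57829024 -0.16618652]
76.279655 [0.63606976 0.06810472]
75.84251057679108
-5.202127621658446
[0.57472713 0.01986663 0.20932779] [-1.79988927e+02 -9.77584916e-02  1.65842511e+02]
```

Call:
step_arm --moves '[-1,-20,0,0,0,0,0,-1,-25,0,0,0,0,0,0,-24,0,0,0,0,0,0,0,25,0,0,0,0,0,0,30,0,0,0,0,0,0,15,0,0,0,0,0,0,5,0,0,0,0,0,0,0,0,0,0,0]'

```text
clock: 5.4
ee_pos: [0.5598, -0.0474, 0.1346]
tcp_rot: [-3.141, -0.002, 2.895]
contact_force: [0.7, -0.4, -1.2]
width: 0.153
gripper_force: 49.3
```

Call:
step_arm --moves '[0,0,4,0,0,0,0,0,0,4,0,0,0,0,0,0,4,0,0,0,0,0,0,4,0,0,0,0,0,0,4,0,0,0,0,0,0,0,0,0,0,0]'

```text
clock: 6.0
ee_pos: [0.56, -0.0483, 0.1144]
tcp_rot: [-3.141, -0.001, 2.893]
contact_force: [-0.7, -0.3, -2.1]
width: 0.154
gripper_force: 49.3
```

Call:
step_arm --moves '[0,0,5,0,0,0,0,0,0,5,0,0,0,0,0,0,5,0,0,0,0,0,0,4,0,0,0,0,0,0,4,0,0,0,0,0,0,2,0,0,0,0,0,0,0,0,0,0,0]'

```text
clock: 6.7
ee_pos: [0.5603, -0.0482, 0.0897]
tcp_rot: [-3.141, -0.001, 2.893]
contact_force: [-0.2, 0.4, -2.3]
width: 0.151
gripper_force: 49.3
```

Call:
step_arm --moves '[0,0,1,0,0,0,0,0,0,1,0,0,0,0,0,0,1,0,0,0,0,0,0,1,0,0,0,0,0,0,0,0,0,0,0]'

```text
clock: 7.2
ee_pos: [0.5618, -0.0482, 0.0886]
tcp_rot: [3.141, 0.003, 2.894]
contact_force: [-2.9, 1.1, 10.6]
width: 0.154
gripper_force: 51.3
```

Call:
step_arm --moves '[0,0,0,0,0,0,0.3,0,0,0,0,0,0,0.5,0,0,0,0,0,0,0.5,0,0,0,0,0,0,0.5,0,0,0,0,0,0,0.5]'

```text
clock: 7.7
ee_pos: [0.5605, -0.0483, 0.0859]
tcp_rot: [-3.142, -0.0, 2.893]
contact_force: [-0.6, -0.1, 0.4]
width: 0.502
gripper_force: 0.0
```

Call:
step_arm --moves '[0,0,-20,0,0,0,0.5,0,0,-30,0,0,0,0.5,0,0,-40,0,0,0,0.5,0,0,-20,0,0,0,0.5,0,0,0,0,0,0,0.5]'

```text
clock: 8.2
ee_pos: [0.5631, -0.0485, 0.1996]
tcp_rot: [3.141, 0.007, 2.893]
contact_force: [1.1, -0.8, 1.0]
width: 0.503
gripper_force: 0.0
```

```bash
python3 - <<'E'
from h import *
np.set_printoptions(precision=4,suppress=True)
m,im=grab("top","pics/t2.png"); m2,i2=grab("scene","pics/s2.png")
a=cv2.resize(cv2.imread("pics/t2.png")[180:305,280:470],None,fx=3,fy=3); b=cv2.resize(cv2.imread("pics/s2.png")[90:250,220:400],None,fx=2.3,fy=2.3)
H=max(a.shape[0],b.shape[0]); a=a[:,:380]
out=np.zeros((H,a.shape[1]+b.shape[1],3),np.uint8); out[:a.shape[0],:a.shape[1]]=a; out[:b.shape[0],a.shape[1]:]=b
cv2.imwrite("pics/c2.png",cv2.convertScaleAbs(out,alpha=1.5)); print(out.shape)
c=np.array([.558,-.0485,.12]); t=np.radians(-14.3); u=np.array([np.cos(t),np.sin(t),0]); v=np.array([-u[1],u[0],0])
q=[c+s*.03*u+t*.008*v for s,t in((1,1),(1,-1),(-1,-1),(-1,1))]
print((proj(m,q)-[280,180])*3, (proj(m2,q)-[220,90])*2.3+[380,0])
E
```

```text
(375, 794, 3)
[[311.4402 121.8111]
 [333.4343 131.7994]
 [297.9131 213.8182]
 [275.6766 203.6027]] [[519.1821 134.4434]
 [509.525  125.9435]
 [563.263  100.8799]
 [573.2476 108.8326]]
```

View pics/c2.png

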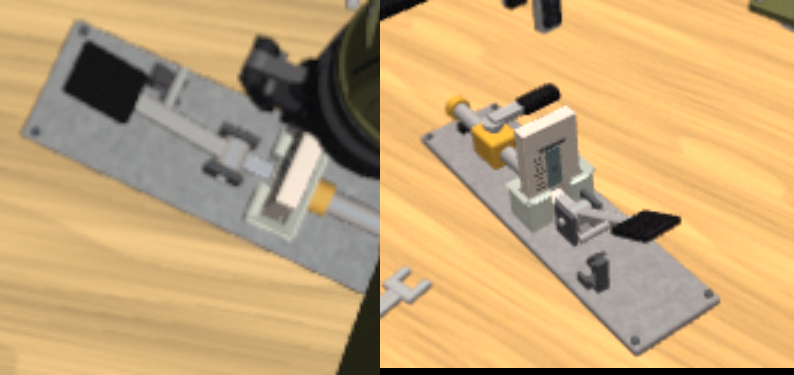

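The meter is home in the slot and upright, with the lever still up. Next I press the paddle.

Call:
step_arm --moves '[0,30,0,0,0,0,0,1,40,0,0,0,0,0,1,45,0,0,0,0,0,1,40,0,0,0,0,0,0,0,30,0,0,0,0,0,0,30,0,0,0,0,0,0,20,0,0,0,0,0,0,0,0,0,0,0]'

```text
clock: 9.1
ee_pos: [0.5912, 0.1022, 0.1106]
tcp_rot: [-3.137, -0.01, 2.894]
contact_force: [-0.5, 0.4, -0.6]
width: 0.001
gripper_force: 0.0
```

Call:
step_arm --moves '[0,0,15,0,0,0,0,0,0,15,0,0,0,0,0,0,15,0,0,0,0,0,0,15,0,0,0,0,0,0,10,0,0,0,0,0,0,5,0,0,0,0,0,0,5,0,0,0,0,0,0,0,0,0,0,0]'

```text
clock: 9.9
ee_pos: [0.5968, 0.1036, 0.037]
tcp_rot: [3.139, 0.001, 2.894]
contact_force: [-0.4, 2.1, 5.2]
width: -0.001
gripper_force: 2.6
```

Call:
step_arm --moves '[0,0,2,0,0,0,0,0,0,2,0,0,0,0,0,0,2,0,0,0,0,0,0,0,0,0,0,0]'

```text
clock: 10.3
ee_pos: [0.5972, 0.104, 0.0317]
tcp_rot: [3.138, 0.002, 2.894]
contact_force: [-0.1, 2.0, 6.4]
width: 0.0
gripper_force: 2.8
```

Call:
step_arm --moves '[0,0,2,0,0,0,0,0,0,2,0,0,0,0,0,0,0,0,0,0,0]'

```text
clock: 10.6
ee_pos: [0.5974, 0.1041, 0.0277]
tcp_rot: [3.138, 0.003, 2.894]
contact_force: [-0.5, 2.7, 6.4]
width: 0.002
gripper_force: 2.7
```

Call:
step_arm --moves '[0,0,2,0,0,0,0,0,0,2,0,0,0,0,0,0,0,0,0,0,0]'

```text
clock: 10.9
ee_pos: [0.5976, 0.1045, 0.0238]
tcp_rot: [3.137, 0.003, 2.894]
contact_force: [0.3, 3.9, 5.9]
width: -0.002
gripper_force: 3.0
```

```bash
python3 - <<'E'
from h import *
print(env.observe())
m,i=grab("scene","pics/s3.png")
cv2.imwrite("pics/c3.png",cv2.convertScaleAbs(cv2.resize(cv2.imread("pics/s3.png")[100:260,220:400],None,fx=3.3,fy=3.3),alpha=1.5))
E
```

```text
{'clock': 10.9, 'joint_positions': array([ 0.17143406,  0.51638699, -0.22879766,  0.82148142,  0.00287254,
        0.41900756]), 'joint_vel': array([ 1.92805714e-03, -1.79944922e-03,  1.57439292e-03,  4.43710559e-03,
       -1.19175600e-03, -8.71618775e-05]), 'joint_torque': array([-2.30845459e+00, -4.66775000e+01,  1.91149879e+01,  2.91758683e-01,
       -1.24274489e+00,  3.62591025e-03]), 'ee_pos': array([0.59757705, 0.10447978, 0.02383108]), 'tcp_rot': array([3.13728820e+00, 2.60425483e-03, 2.89401948e+00]), 'contact_force': array([0.30908275, 3.91117657, 5.88208563]), 'ft_torque': array([ 0.84020043, -0.03600437,  0.03187356]), 'gripper_force': 2.9502741125179455, 'width': -0.0017512568311253633}
```

View pics/c3.png

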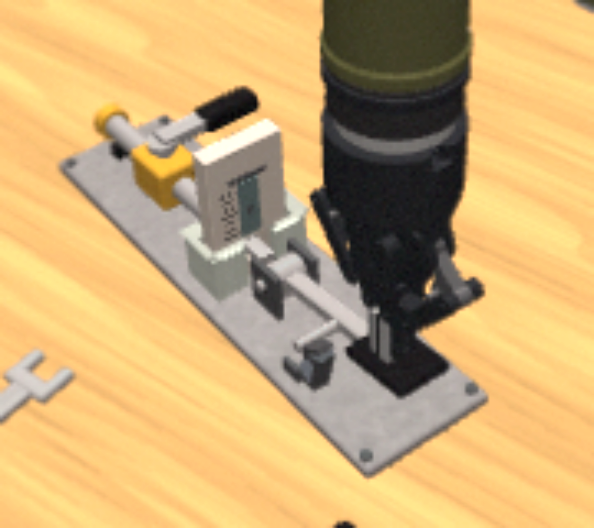

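```bash
python3 - <<'E'
from h import *
np.set_printoptions(precision=4,suppress=True)
m=optics.camera_model("scene")
t=np.radians(-14.25); u=np.array([np.cos(t),np.sin(t),0]); v=np.array([-u[1],u[0],0]); c=np.array([.558,-.0487,0])
def onx(p,x):
    o,r=ray(m,(np.array(p,float)+.5)/3.3-.5+[220,100]); k=(x-(o-c)@u)/(r@u); P=o+r*k[:,None]-c; return np.c_[P@v-.045,P[:,2]]
print("paddle +x corners (from hinge,z)",onx([(347,352),(400,395)],.02)); print("-x",onx([(447,362)],-.02)); print("fingertip mid",onx([(390,360),(378,357)],.011))
s=env.observe()["ee_pos"]-c; print("tcp",s@u,s@v-.045,s[2])
E
```

```text
paddle +x corners (from hinge,z) [[0.0971 0.05  ]
 [0.1472 0.0553]]
-x [[0.1433 0.0529]]
fingertip mid [[0.127  0.0621]
 [0.1158 0.0553]]
tcp 0.0006634328428190694 0.11310138392592765 0.023878799290641163
```

The picture shows the paddle still at about z 0.05 (lever roughly 0.42), although the TCP reads 0.024. The shut fingers are yielding backwards, so I'll stiffen the grip.

Call:
step_arm --moves '[0,0,0,0,0,0,0,0,0,0,0,0,0,0,0,0,0,0,0,0,0,0,0,0,0,0,0,0]' --squeeze 120

```text
clock: 11.35
ee_pos: [0.5975, 0.1043, 0.0239]
tcp_rot: [3.138, 0.003, 2.894]
contact_force: [-0.5, 4.0, 6.6]
width: 0.006
gripper_force: 2.9
```

```bash
python3 - <<'E'
from h import *
print(env.observe()["ft_torque"])
m,i=grab("wrist","pics/w3.png")
cv2.imwrite("pics/c4.png",cv2.convertScaleAbs(cv2.imread("pics/w3.png"),alpha=2))
E
```

```text
[ 0.79219738 -0.04777359  0.04797911]
```

View pics/c4.png

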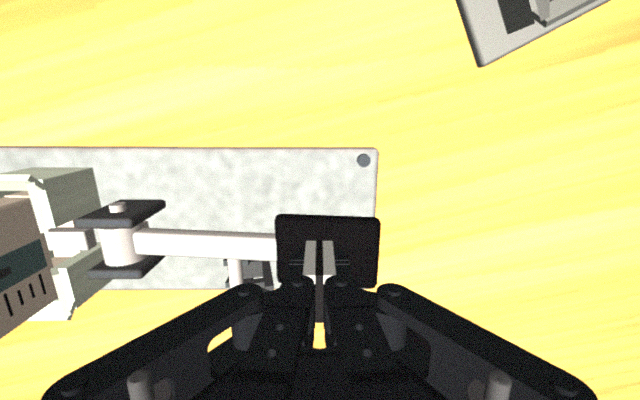

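Call:
step_arm --moves '[0,0,-10,0,0,0,0,0,0,-20,0,0,0,0,0,0,-20,0,0,0,0,0,0,-20,0,0,0,0,0,0,-20,0,0,0,0,0,0,-20,0,0,0,0,0,0,-20,0,0,0,0.2,0,0,0,0,0,0,0.75]' --squeeze 100

```text
clock: 12.2
ee_pos: [0.5973, 0.1025, 0.1554]
tcp_rot: [3.14, 0.005, 2.893]
contact_force: [-0.3, -0.4, -0.3]
width: 0.33
gripper_force: 0.0
```

```bash
python3 - <<'E'
from h import *
t=np.radians(-14.25); u=np.array([np.cos(t),np.sin(t),0]); v=np.array([-u[1],u[0],0]); c=np.array([.558,-.0487,0])
m,i=grab("wrist","pics/w4.png")
g=cv2.cvtColor(cv2.imread("pics/w4.png"),cv2.COLOR_BGR2GRAY)
P=c+.147*v; print(P); plan([P[0],P[1],.145],75.75,12,.75)
print((proj(m,[c+.147*v+[0,0,.097]+a*.02*u for a in(-1,1)])))
E
```

```text
[0.59418453 0.09377694 0.        ]
err mm [0.59646034 0.10245034 0.15361114] rotvec deg [1.24959771e-01 8.77022254e-02 9.00094418e+01]
0, -1, 1, 0, 0, 7.5, 0.75,
-0, -1, 1, 0, 0, 7.5, 0.75,
-0, -1, 1, 0, 0, 7.5, 0.75,
-0, -1, 1, 0, 0, 7.5, 0.75,
-0, -1, 1, 0, 0, 7.5, 0.75,
-0, -1, 1, 0, 0, 7.5, 0.75,
-1, -1, 1, 0, 0, 7.5, 0.75,
-1, -0, 1, 0, 0, 7.5, 0.75,
-1, -0, 1, 0, 0, 7.5, 0.75,
-1, -0, 1, 0, 0, 7.5, 0.75,
-1, -0, 1, 0, 0, 7.5, 0.75,
-1, -0, 1, 0, 0, 7.5, 0.75,
[[309.06365542 179.85069787]
 [309.58993484 227.33737898]]
```

Call:
step_arm --moves '[0,-3,0,0,0,7.5,0.75,0,-3,0,0,0,7.5,0.75,0,-3,0,0,0,7.5,0.75,0,0,0,0,0,7.5,0.75,0,0,0,0,0,7.5,0.75,0,0,0,0,0,7.5,0.75]'

```text
clock: 12.85
ee_pos: [0.5911, 0.0939, 0.1505]
tcp_rot: [-3.138, -0.001, 2.102]
contact_force: [-0.5, 0.2, -0.3]
width: 0.75
gripper_force: 0.0
```

Call:
step_arm --moves '[0,0,0,0,0,7.5,0.75,0,0,0,0,0,7.5,0.75,0,0,0,0,0,7.5,0.75,0,0,0,0,0,7.5,0.75,0,0,0,0,0,7.5,0.75,0,0,0,0,0,7.5,0.75,0,0,0,0,0,0,0.75,0,0,0,0,0,0,0.75]'

```text
clock: 13.65
ee_pos: [0.5916, 0.0941, 0.1511]
tcp_rot: [-3.14, 0.001, 1.325]
contact_force: [0.1, 0.0, 0.2]
width: 0.75
gripper_force: 0.0
```

```bash
python3 - <<'E'
from h import *
t=np.radians(-14.25); u=np.array([np.cos(t),np.sin(t),0]); v=np.array([-u[1],u[0],0]); c=np.array([.558,-.0487,0])
P=c+.147*v;plan([P[0],P[1],.079],75.75,1,.75)
m,i=grab("wrist","pics/w5.png"); cv2.imwrite("pics/w5b.png",cv2.convertScaleAbs(cv2.imread("pics/w5.png"),alpha=1.8))
print(proj(m,[c+.147*v+[0,0,.097]+a*.02*u for a in(-1,1)]))
E
```

```text
err mm [0.59158584 0.09410593 0.15107977] rotvec deg [-0.10957356  0.05992028  0.17143701]
0, 3, 72, -0.1, 0.1, 0.2, 0.75,
[[296.89742633 205.07885409]
 [347.53233123 205.16447441]]
```

View pics/w5b.png

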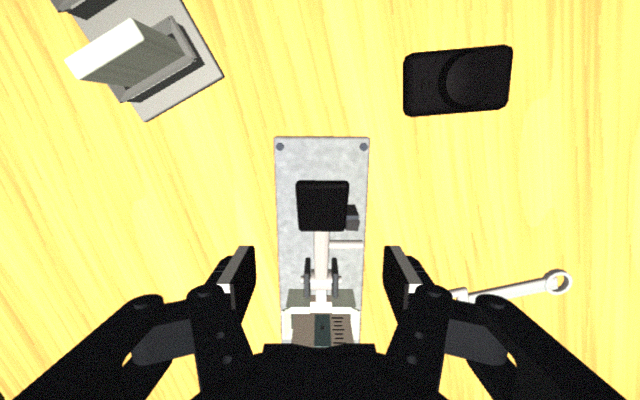

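The wrist view shows the paddle at columns 296–349, rows 180–231, centred between the fingers. I'll straddle it, grip its sides and carry it down.

Call:
step_arm --moves '[0,2,15,0,0,0,0.75,0,0,20,0,0,0,0.75,0,0,20,0,0,0,0.75,0,0,14,0,0,0,0.75,0,0,3,0,0,0,0.75,0,0,0,0,0,0,0.75]'

```text
clock: 14.3
ee_pos: [0.5938, 0.0938, 0.0796]
tcp_rot: [-3.14, 0.001, 1.323]
contact_force: [-0.8, -0.1, -0.1]
width: 0.749
gripper_force: 0.0
```

Call:
step_arm --moves '[0,0,0,0,0,0,0.2,0,0,0,0,0,0,0.2,0,0,0,0,0,0,0.2,0,0,0,0,0,0,0.2]'

```text
clock: 14.7
ee_pos: [0.5947, 0.094, 0.0807]
tcp_rot: [3.141, -0.0, 1.323]
contact_force: [0.5, -0.5, -0.4]
width: 0.199
gripper_force: 0.0
```

```bash
python3 - <<'E'
from h import *
from scipy.spatial.transform import Rotation as Q
np.set_printoptions(precision=4,suppress=True)
m=optics.camera_model("wrist"); s=env.observe(); R=Q.from_euler("xyz",s["tcp_rot"])
def tool(p,x):
    o,r=ray(m,p); o=R.inv().apply(o-s["ee_pos"]); r=R.inv().apply(r); return o+r*((x-o[0])/r[:,0])[:,None]
print(tool([(308,241),(333,241)],.011)); print(tool([(256,247),(384,247)],.011), proj(m,s["ee_pos"]+R.apply([[.011,0,0],[.011,0,-.025]])))
i=grab("wrist","pics/w6.png"); cv2.imwrite("pics/w6b.png",cv2.convertScaleAbs(cv2.imread("pics/w6.png"),alpha=1.8))
E
```

```text
[[ 0.011  -0.0053 -0.0386]
 [ 0.011   0.0068 -0.0387]]
[[ 0.011  -0.0291 -0.0452]
 [ 0.011   0.0301 -0.0455]] [[318.7977 214.8144]
 [318.8426 230.3554]]
```

View pics/w6b.png

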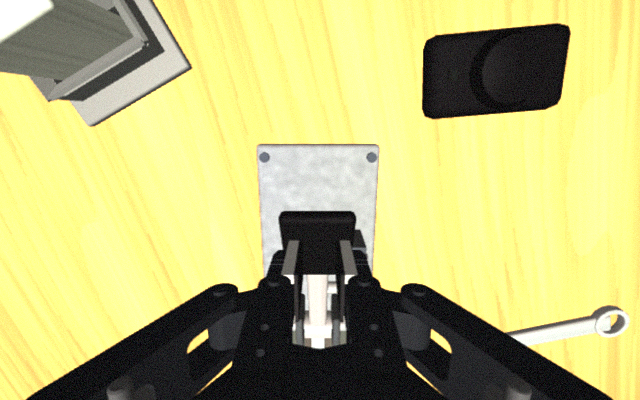

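The fingers are above the paddle. The real fingertips end about 26 mm behind the reported TCP, so nothing yielded earlier and I simply didn't press far enough. I'll shut them and press deeper.

Call:
step_arm --moves '[0,0,-15,0,0,0,0,8,0,-5,0,0,0,0,0,0,0,0,0,0,0,0,0,15,0,0,0,0,0,0,15,0,0,0,0,0,0,15,0,0,0,0,0,0,15,0,0,0,0,0,0,10,0,0,0,0]'

```text
clock: 15.55
ee_pos: [0.5978, 0.1035, 0.0303]
tcp_rot: [3.14, -0.004, 1.323]
contact_force: [-0.3, 3.9, 6.8]
width: 0.001
gripper_force: 3.2
```

Call:
step_arm --moves '[0,0,8,0,0,0,0,0,0,6,0,0,0,0,0,0,4,0,0,0,0,0,0,0,0,0,0,0]'

```text
clock: 15.95
ee_pos: [0.5981, 0.104, 0.0128]
tcp_rot: [3.139, -0.005, 1.324]
contact_force: [0.8, 4.1, 6.1]
width: 0.001
gripper_force: 3.4
```

Call:
step_arm --moves '[0,0,2,0,0,0,0,0,0,2,0,0,0,0,0,0,2,0,0,0,0,0,0,0,0,0,0,0]'

```text
clock: 16.35
ee_pos: [0.5982, 0.1042, 0.0074]
tcp_rot: [3.139, -0.005, 1.324]
contact_force: [-0.7, 4.4, 8.1]
width: 0.001
gripper_force: 4.0
```

Call:
step_arm --moves '[0,0,2,0,0,0,0,0,0,2,0,0,0,0,0,0,2,0,0,0,0,0,0,0,0,0,0,0]'

```text
clock: 16.75
ee_pos: [0.5986, 0.1043, 0.006]
tcp_rot: [3.137, -0.006, 1.324]
contact_force: [-9.0, 3.3, 34.6]
width: 0.001
gripper_force: 17.1
```

Call:
step_arm --moves '[0,0,0,0,0,0,0,0,0,-4,0,0,0,0,0,0,-4,0,0,0,0,0,0,-4,0,0,0,0,0,0,-4,0,0,0,0,0,0,0,0,0,0,0]'

```text
clock: 17.35
ee_pos: [0.5964, 0.1017, 0.0162]
tcp_rot: [3.141, 0.0, 1.323]
contact_force: [-0.0, -0.5, -0.3]
width: -0.0
gripper_force: 0.0
```

No force remains after lifting off, so the catch appears to hold. I'll lift, turn back and check the paddle height by mask.

Call:
step_arm --moves '[0,0,-30,0,0,0,0,0,0,-40,0,0,-7.5,0,0,0,-40,0,0,-7.5,0,0,0,-40,0,0,-7.5,0,0,0,0,0,0,-7.5,0,0,0,0,0,0,-7.5,0,0,0,0,0,0,-7.5,0,0,0,0,0,0,-7.5,0]'

```text
clock: 18.15
ee_pos: [0.5958, 0.1013, 0.1651]
tcp_rot: [-3.14, -0.001, 2.244]
contact_force: [0.1, -0.5, -0.8]
width: 0.005
gripper_force: 0.0
```

Call:
step_arm --moves '[0,0,0,0,0,-7.5,0,0,0,0,0,0,-7.5,0,0,0,0,0,0,-7.5,0,0,0,0,0,0,-7.5,0,0,0,0,0,0,-7.5,0,0,0,0,0,0,0,0]'

```text
clock: 18.75
ee_pos: [0.5958, 0.1014, 0.165]
tcp_rot: [-3.141, -0.002, 2.893]
contact_force: [-0.0, 0.8, -0.7]
width: 0.005
gripper_force: 0.0
```

```bash
python3 - <<'E'
from h import *
np.set_printoptions(precision=4,suppress=True)
m,im=grab("scene","pics/s5.png")
t=np.radians(-14.25); u=np.array([np.cos(t),np.sin(t),0]); v=np.array([-u[1],u[0],0]); c=np.array([.558,-.0487,0])
def onx(p,x):
    o,r=ray(m,p); k=(x-(o-c)@u)/(r@u); P=o+r*k[:,None]-c; return np.c_[P@v-.045,P[:,2]]
g=im.max(2); M=(g<40).astype(np.uint8); M[:, :310]=0; M[:,370:]=0; M[:180]=0; M[240:]=0
n,l,s,ce=cv2.connectedComponentsWithStats(M); print(s[1:][s[1:,4]>30])
k=1+s[1:,4].argmax(); q=cv2.approxPolyDP(max(cv2.findContours((l==k).astype(np.uint8),0,2)[0],key=len),3,True).reshape(-1,2); print(q.tolist())
print(onx(q,.02)); print(onx(q,-.02))
P=c-.058*u-.068*v; plan([P[0],P[1],.165],165.75,8,0); print(P)
E
```

```text
[[325 200  31  24 398]
 [313 204   6  13  56]]
[[338, 200], [325, 209], [343, 223], [355, 214]]
[[0.1376 0.1014]
 [0.0976 0.0424]
 [0.1537 0.0504]
 [0.1849 0.1039]]
[[ 0.0905  0.0367]
 [ 0.0453 -0.0298]
 [ 0.1087 -0.0208]
 [ 0.1439  0.0396]]
err mm [0.5958 0.1014 0.1652] rotvec deg [-0.0525 -0.084  -0.1292]
7, -28, 0, -0, -0, -0, 0,
7, -28, 0, -0, -0, -0, 0,
7, -28, 0, -0, -0, -0, 0,
7, -28, 0, -0, -0, -0, 0,
7, -28, 0, -0, -0, -0, 0,
7, -28, 0, -0, -0, -0, 0,
7, -28, 0, -0, -0, -0, 0,
7, -28, 0, -0, -0, -0, 0,
[ 0.485  -0.1003  0.    ]
```

The paddle rests at about z 0.037–0.04 with the robot off it, so the lever is latched. Next is the valve.

Call:
step_arm --moves '[7,-28,0,0,0,0,0,7,-28,0,0,0,0,0,7,-28,0,0,0,0,0,7,-28,0,0,0,0,0,7,-28,0,0,0,0,0,7,-28,0,0,0,0,0,7,-28,0,0,0,0,0,7,-28,0,0,0,0,0]'

```text
clock: 19.6
ee_pos: [0.4861, -0.1027, 0.1658]
tcp_rot: [-3.141, -0.0, 2.89]
contact_force: [0.2, -0.4, 0.3]
width: -0.001
gripper_force: 0.0
```

Call:
step_arm --moves '[0,0,40,0,0,0,0,0,0,40,0,0,0,0,0,0,40,0,0,0,0,0,0,20,0,0,0,0,0,0,7,0,0,0,0,0,0,0,0,0,0,0]'

```text
clock: 20.2
ee_pos: [0.4861, -0.1016, 0.0183]
tcp_rot: [-3.141, -0.002, 2.892]
contact_force: [-0.1, -0.1, 1.5]
width: -0.002
gripper_force: 0.0
```

Call:
step_arm --moves '[0,-7,0,0,0,0,0,0,-7,0,0,0,0,0,2,-8,0,0,0,0,0,1,-8,0,0,0,0,0,0,-8,0,0,0,0,0,-1,-8,0,0,0,0,0,0,0,0,0,0,0,0]'

```text
clock: 20.9
ee_pos: [0.473, -0.1472, 0.019]
tcp_rot: [-3.14, -0.001, 2.892]
contact_force: [-0.6, 0.8, -1.2]
width: 0.003
gripper_force: 0.1
```

Call:
step_arm --moves '[-2,-8,0,0,0,0,0,-3,-7,0,0,0,0,0,-4,-7,0,0,0,0,0,-5,-7,0,0,0,0,0,-6,-6,0,0,0,0,0,-6,-5,0,0,0,0,0,-7,-4,0,0,0,0,0,-7,-3,0,0,0,0,0]'

```text
clock: 21.7
ee_pos: [0.4973, -0.1997, 0.0183]
tcp_rot: [3.14, -0.008, 2.893]
contact_force: [-15.0, 10.7, 10.3]
width: 0.001
gripper_force: 8.4
```

Call:
step_arm --moves '[-2,0,0,0,0,0,0,-2,0,0,0,0,0,0,0,0,0,0,0,0,0]'

```text
clock: 22.0
ee_pos: [0.497, -0.1999, 0.018]
tcp_rot: [3.141, -0.015, 2.893]
contact_force: [-14.3, 5.1, 11.1]
width: 0.001
gripper_force: 8.0
```

```bash
cat > valve.py <<'E'
from h import *
np.set_printoptions(precision=3,suppress=True)
t=np.radians(-14.25); u=np.array([np.cos(t),np.sin(t),0]); v=np.array([-u[1],u[0],0]); c=np.array([.558,-.0487,0]); a=c-.105*v
s=env.observe(); d=s["ee_pos"]-a; print("tool rel axis",d@u,d@v,s["clock"])
m,im=grab("scene","pics/v.png")
o,r=ray(m,[(0,0)])
yy,xx=np.mgrid[0:400,0:640]; P=onz(m,np.c_[xx.ravel(),yy.ravel()],.060)-a
X=P@u;Y=P@v; dark=(im.max(2).ravel()<45)&(np.hypot(X,Y)<.09)&(np.hypot(X,Y)>.03)
print(dark.sum(), X[dark].mean(),Y[dark].mean())
ang=np.degrees(np.arctan2(-Y[dark],-X[dark])); print(np.histogram(ang,bins=range(-180,181,15)))
E
python3 valve.py
```

```text
tool rel axis -0.021886273386331926 -0.056547287517278055 22.0
192 -0.01050990916933694 -0.044659520696888964
(array([ 4,  0,  0,  0,  0,  0,  4,  7,  0,  0,  0,  0,  0,  0,  0, 16, 62,
       41, 44,  7,  0,  0,  0,  7]), array([-180, -165, -150, -135, -120, -105,  -90,  -75,  -60,  -45,  -30,
        -15,    0,   15,   30,   45,   60,   75,   90,  105,  120,  135,
        150,  165,  180]))
```

Call:
step_arm --moves '[10,0,0,0,0,0,0,20,0,0,0,0,0,0,0,0,-40,0,0,0,0,0,0,-40,0,0,0,0,40,0,-40,0,0,0,0,50,0,0,0,0,0,0,50,0,0,0,0,0,0,0,0,0,0,0,0,0]'

```text
clock: 22.85
ee_pos: [0.3367, -0.1591, 0.1335]
tcp_rot: [-3.141, -0.007, 2.892]
contact_force: [-0.6, 0.5, -0.4]
width: 0.001
gripper_force: 0.0
```

```bash
python3 valve.py; python3 - <<'E'
from h import *
t=np.radians(-14.25); u=np.array([np.cos(t),np.sin(t),0]); v=np.array([-u[1],u[0],0]); a=np.array([.558,-.0487,0])-.105*v
m,im=grab("top","pics/v2.png")
yy,xx=np.mgrid[0:400,0:640]; P=onz(m,np.c_[xx.ravel(),yy.ravel()],.063)-a
X=P@u;Y=P@v; k=(im.max(2).ravel()<45)&(np.hypot(X,Y)<.09)&(np.hypot(X,Y)>.03)
print("top",k.sum(),X[k].mean(),Y[k].mean(),np.degrees(np.arctan2(-Y[k].mean(),-X[k].mean())))
E
```

```text
tool rel axis -0.18736259731521598 -0.05647203827061455 22.85
107 0.0019628998072048066 -0.03443757534951389
(array([ 4,  0,  0,  0,  0,  0,  4,  7,  0,  0,  0,  0,  0,  0,  0,  0,  0,
       37, 42,  6,  0,  0,  0,  7]), array([-180, -165, -150, -135, -120, -105,  -90,  -75,  -60,  -45,  -30,
        -15,    0,   15,   30,   45,   60,   75,   90,  105,  120,  135,
        150,  165,  180]))
top 226 -0.001362646808583945 -0.05438554419205551 88.56473662335947
```

The valve is at about 89°, so it is open. I'll re-check the paddle corners and hand in.

```bash
python3 - <<'E'
from h import *
m,im=grab("scene","pics/f.png")
g=im.max(2); M=(g<40).astype(np.uint8); M[:, :310]=0; M[:,370:]=0; M[:180]=0; M[240:]=0
n,l,s,ce=cv2.connectedComponentsWithStats(M); b=s[1:][s[1:,4].argmax()]; print(b)
if abs(b[1]-200)<4: print(env.hand_in())
E
```

```text
[325 200  31  24 398]
the job is handed in; nothing more can be done
None
```

The job is handed in (no verdict came back): the meter is home in the slot and released, the lever is latched down with the robot off it, and the valve is open at about 89°; I didn't re-check the blank, wrench and mouse, but no move went near them.

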